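# Unhook the lead-forming gauge from its barbed hanger

## Task

Take the stepped lead-forming gauge off the barbed hanger prong, gently and without forcing or bending the prong: raise it, tilt it and ease it out over the barb. Then set it down gently, standing upright on its stepped foot on the floor of the open parts bin, and let go; leave the bin where it is and the jar, the solder spool and the heatsink undisturbed.

Things in the scene. Friction and masses are not known exactly. Their poses are not given: they have to be found in the camera images.
- stand: Fixed hanger stand. Origin: centre of the underside of its dark steel base, 150 (x) x 90 (y) x 6 mm. A post at x = -60 mm carries a steel wire prong, 6 mm thick, that runs level along the stand's +x (towards the robot, within 0.3 rad) at y = 0, centreline z = 84 mm, then turns up at a bend. More than 12 N between gauge and stand, or 20 N between robot and stand, is forcing it.
- prong_line (a point): Point of the stand on the prong's centreline, at stand x = 0, z = 84 mm (axes as the stand's). The bend lies somewhere from 25 to 55 mm in +x of it: the reach differs each time and is not reported; find it by drawing the gauge gently against the upturn, or see it. The prong is springy: about 5 N per mm along its length, 3 N per mm up and down at the bend.
- clamp (a point): Where the prong's line meets the post axis (26 x 22 x 22 mm clamp block, top at z = 95 mm; the tail of the prong sticks out behind). Beyond the bend the wire's centreline rises to a tip 11 mm farther out (+x) and 22 mm higher. From the tip a 4 mm thick barb points back: centreline ends 4.5 mm nearer the post and 1.5 mm below the tip. Ends are round.
- gauge: Loose stepped lead-forming gauge, grey plastic, black grip, 117 mm tall, 120 to 195 g. Origin: centre of the underside, z up; all is centred on x = y = 0. Foot 28 (x) x 56 (y) mm, z 0-12; 20 x 48, z 12-24; 12 x 42, z 24-36; plate 6 x 36, z 36-81, with the eye; grip block 16 x 26, z 81-117. It hangs upright on the prong, x along the prong (+-0.1 rad), and slides freely.
- eye_top (a point): Middle of the top edge of the gauge's eye, 65 mm above its underside; rests on the prong. The eye goes through along x, 20 mm wide (y) and 19 mm high (z 46-65). Upright it has 13 mm play up and down and cannot pass the barb at any height. With the top leaned back towards the post by 35 to 40 degrees, the eye going up along the upturn has about 2 mm to spare above and below.
- grip (a point): Point in the black grip block, 100 mm above the gauge's underside: TCP goes here to grip the block across its 26 mm (y) from above; fingertips then clear the plate below and the barb stays between the fingers.
- bin: Loose open plastic parts bin, 142 (x) x 102 (y) mm outside, walls 2 mm, walls 60 mm high except the wall at -x, 43 mm. Origin: centre of the underside, floor 2 mm thick, z up. About 250 g. Stands beside the stand, to its left or right.
- jar: Bystander: black round jar, 48 mm diameter, 37 mm tall, between stand and bin, nearer the robot. Origin: centre of the underside.
- spool: Bystander: solder spool with blue flanges, 68 mm diameter, 46 mm tall, at the right. Origin: centre of the underside.
- sink: Bystander: finned grey heatsink, 60 x 50 x 26 mm, at the left. Origin: centre of the underside.
There are look-alikes about, which are no part of the job. What is shaped like the gauge but blue or red is not meant.

How it is judged (in metres and radians):
On the way:
1. the gauge is off the prong and clear of the stand (contact force between gauge and stand below 0.01 N and horizontal distance between gauge and stand above 0.12 m), for 0.2 s.
At the end, for the whole second after the job is handed in: The gauge stands upright (within 0.12 rad) on its foot on the floor of the bin (origin within 60 mm in x and 45 mm in y of the bin's centre, underside within 6 mm of the floor), at rest and released; the bin is level and within 40 mm of where it was (x of gauge in the frame of bin between -0.06 and 0.06 m and y of gauge in the frame of bin between -0.045 and 0.045 m and z of gauge in the frame of bin between -0.003 and 0.008 m and angle between gauge's own z axis and vertical below 0.12 rad and linear speed of gauge below 0.02 m/s and angular speed of gauge below 0.1 rad/s and angle between bin's own z axis and vertical below 0.1 rad and distance of bin from where it was at the start of the episode below 0.04 m); the robot touches nothing.
It fails at once if the prong is forced: more than 12 N between gauge and stand (contact force between gauge and stand above 12 N).
It fails at once if the robot pushes on the stand with more than 20 N (contact force between any of the arm, the fingers and stand above 20 N).
It fails at once if the gauge is dropped (falls free, faster than 0.45 m/s) or pressed into the bin with more than 40 N (contact force between gauge and bin above 40 N or (contact force between the fingers and gauge below 0.01 N and linear speed of gauge above 0.45 m/s)).
It fails at once if the bin is shifted more than 40 mm (distance of bin from where it was at the start of the episode above 0.04 m).
It fails at once if the jar, the spool or the heatsink is moved more than 20 mm (distance of any of jar, spool, sink from where it was at the start of the episode above 0.02 m).
It also fails if it takes over 72 s, if anything falls off the work surface, if the arm or the gripper's body presses on something with over 40 N, if the wrist force passes 120 N, or if a joint passes its speed limit or range.

## Robot

A 6-joint arm with a two-finger parallel gripper is mounted at the origin on a cart in front of the work surface, level with it; the furniture and walls round the work are solid. World frame = base frame: x ahead of the robot, y to its left, z up, the work surface at z = 0. Lengths are in m, angles in degrees, forces in N, time in s.
With the tool pointing down it reaches from about 0.4 to 0.825 m from the base axis. Payload 7 kg.
Tool frame: the origin (TCP) lies between the finger pads, 19 mm behind the fingertips; this is the grasp point; z points along the fingers, y is the line along which they close (so a half turn about z gives the same grasp; the last joint's range is limited). The gripper opens to 88 mm and grips with 3 to 60 N. Pads are 19 mm wide; open, the fingers measure 130 mm over their backs; the gripper's body (78 mm by 193 mm) begins 47 mm behind the grasp point.
Start: joints at [93.226, 20.546, 0.682, 0, -70.136, -16.507], TCP at [0.155, 0.657, 0.245] pointing down, gripper open.
Joint ranges: [-176.03, 176.03], [-82.01, 121.73], [-58.28, 71.71], [-173.87, 95.51], [-174.79, -0.11], [-173.66, 173.66]. Speed limits (degrees/s): [136.94, 136.94, 172.46, 180, 180, 180].

## Interface

Orientations are given as [roll, pitch, yaw] about the fixed x, y, z axes, in that order (R = Rz(yaw) Ry(pitch) Rx(roll)).
In Python, from plant import * gives the robot as it stands.
- The arm moves only by the shell command python3 -m handwheel 'ROWS'. ROWS is JSON, a list of rows, each a list of 7 numbers: the opening, from -1 (shut) to 1 (fully open), then the shift along the tool's x, y, z as a fraction of full scale, then the turn, a rotation vector about the tool's x, y, z as a fraction of full scale. A call has 1 to 5 rows; each row shifts and turns the commanded pose from where the row before left it, along the tool's axes as they then stand; what a row does not reach is not made up. Full scale, the value 1, is 0.025 m for a shift and 6 degrees for a turn. A row lasts 1/8 s, in which the tool goes at most 62.5 mm and 10.7 degrees, less where a joint would pass 70% of its speed; a pose out of reach is approached as far as the arm can. A call with a number of a shift or a turn outside -1 to 1 is refused whole. A call with a gripper value outside its range is refused whole. The fingers move at their own pace and stop on an object; the grip force is fixed at half the most. Time passes only in rows, so rows that do not move let the fingers close. It gives the time, the measured TCP pose, the force, the opening and the grip force at its end, in the units of the state.
- get_obs(): the state, without advancing time (a new reading comes with each control period).
- snapshot(name): name is "side" or "top"; returns a dict with "color" (420x560x3 uint8, red, green, blue), "fx", "fy", "cx", "cy" (pixels), "k1" (the pictures are not rectified: a ray, as slopes to the right and down, at radius r is drawn at 1 + k1 r^2 times it, then the intrinsics apply), "R" (3x3) and "t" (3): a world point X has camera coordinates R X + t. Camera axes: x right, y down, z forward; pixel columns grow to the right and rows downward; lengths in m; the calibration is good to about 2 mm. A picture is of the moment at which its call begins. There is no depth.
- close_job(): hands the job in; it is judged then, once.
The state is a dict: "clock": time; "joint_pos": joint angles; "qvel": joint speeds; "tau": joint torques, N m; "tool_pos": TCP position; "orientation": TCP orientation; "force": force on the tool from outside, world axes, zero at the start; "moment": the same for the moment, N m; "opening": finger opening in m; "gripper_force": force on a finger pad.
Only numpy, scipy, OpenCV 4.12 (cv2) and the standard library are available. Lean on these libraries where they do the work, as an engineer would, in place of code of your own. Each camera call takes 0.05 s, during which the arm holds its last target. There are 200 camera calls.

## Working session

There is one attempt and no reset: what is moved stays moved. The work goes in short steps, Python scripts to look and compute and a shell command to move; the robot and the scene stay as the last step left them, time stands still between calls to the robot, and variables do not carry over. Pictures are saved under pics/ and viewed, at most 10 in all, crops included, and the job is handed in when it is done.

```bash
ls; mkdir -p pics; python3 - <<'E'
from plant import *
import cv2
for n in("side","top"):
    s=snapshot(n); cv2.imwrite(f"pics/{n}0.png",s["color"][:,:,::-1])
    print(n,{k:s[k] for k in s if k!="color"})
o=get_obs();print(o)
E
```

```text
pics
side {'fx': 542.7994548610961, 'fy': 542.7994548610961, 'cx': 285.0841603934518, 'cy': 209.5929301845633, 'k1': -0.01747371705590279, 'R': array([[ 0.90642715, -0.42228553,  0.00804726],
       [-0.23190599, -0.51352475, -0.82614281],
       [ 0.35300062,  0.74697206, -0.56340332]]), 't': array([-0.53380764,  0.13146402,  1.5787164 ])}
top {'fx': 407.37469308149014, 'fy': 407.37469308149014, 'cx': 274.4178320084023, 'cy': 202.68779978473023, 'k1': 0.002775939413596795, 'R': array([[ 0.02061338, -0.99978562,  0.00194781],
       [-0.98389511, -0.02063167, -0.1775521 ],
       [ 0.17755422,  0.00174351, -0.98410948]]), 't': array([-0.18165929,  0.52117398,  1.3261398 ])}
{'clock': 0.1, 'joint_pos': array([ 9.32271840e+01,  2.05889728e+01,  6.41642295e-01, -1.66584029e-02,
       -7.01365358e+01, -1.65045406e+01]), 'qvel': array([ 0.0277986 , -0.14735593,  0.07502922,  0.04189999, -0.06029164,
        0.06333956]), 'tau': array([-2.15592001e-03, -5.84160054e+01,  2.93751240e+01,  7.01556042e+00,
        1.01842088e-02, -4.93862819e-05]), 'tool_pos': array([0.15498591, 0.65656794, 0.24452112]), 'orientation': array([ 1.79915140e+02, -8.81206747e-03, -1.32830218e+01]), 'force': array([ 0.15085978, -0.0755116 , -0.48106301]), 'moment': array([ 0.02644167, -0.03971103, -0.01424773]), 'gripper_force': 0.0, 'opening': 0.08723192630063281}
```

View pics/side0.png

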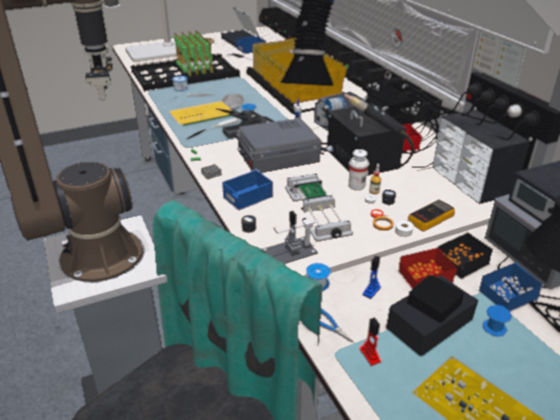

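View pics/top0.png

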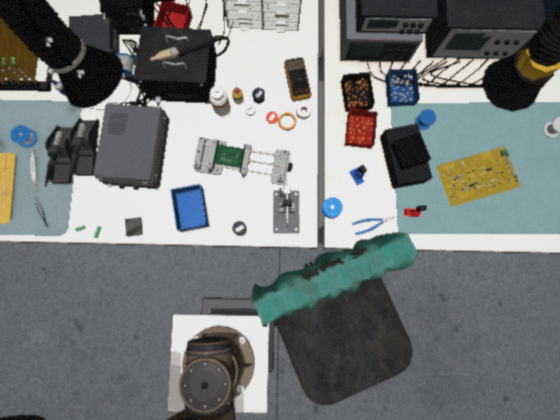

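Side view: the stand base is at about (290,250) and carries a grey gauge with a black grip at (293,228). The blue bin is at (247,189), the jar at (249,222), the spool at (318,272) and the heatsink at (211,170). Top view: stand (286,210), bin (190,208), jar (239,228), spool (332,207), sink (134,226).
Candidates in the side view: grey/black at (293,230) on the prong, blue at (374,277), red at (371,342). The grey one hanging on the stand fits, so I'll confirm it in an enlarged crop.

```bash
cat > h.py <<'E'
from plant import *
import cv2, numpy as np
def K(s): return np.array([[s["fx"],0,s["cx"]],[0,s["fy"],s["cy"]],[0,0,1.]]),np.array([s["k1"],0,0,0.])
def ray(s,p):
    k,d=K(s); u=cv2.undistortPoints(np.array([[p]],float),k,d)[0,0]
    v=s["R"].T@np.array([u[0],u[1],1]); return -s["R"].T@s["t"],v
def onz(s,p,z): c,v=ray(s,p); return c+v*(z-c[2])/v[2]
def proj(s,X):
    k,d=K(s); return cv2.projectPoints(np.atleast_2d(np.array(X,float)),cv2.Rodrigues(s["R"])[0],s["t"],k,d)[0][:,0]
def tri(s1,p1,s2,p2):
    (a,u),(b,v)=ray(s1,p1),ray(s2,p2); t=np.linalg.lstsq(np.c_[u,-v],b-a,rcond=None)[0]
    A,B=a+u*t[0],b+v*t[1]; return (A+B)/2,np.linalg.norm(A-B)
def crop(s,x,y,w,h,f): return cv2.resize(s["color"][y:y+h,x:x+w,::-1],None,fx=f,fy=f,interpolation=cv2.INTER_CUBIC)
E
python3 - <<'E'
from h import *
a=snapshot("side");b=snapshot("top")
cv2.imwrite("pics/c1.png",np.hstack([crop(a,255,200,80,65,5),np.zeros((325,10,3),np.uint8),crop(b,260,180,50,65,5)]))
m=cv2.inRange(cv2.cvtColor(b["color"],cv2.COLOR_RGB2HSV),(105,120,40),(125,255,255))[170:240,160:220]
c=max(cv2.findContours(m,0,1)[0],key=cv2.contourArea); print(cv2.boxPoints(cv2.minAreaRect(c))+[160,170])
E
```

```text
[[170.59459782 189.56756973]
 [200.75675583 184.54053879]
 [207.59459686 225.5675621 ]
 [177.4324379  230.59459305]]
```

View pics/c1.png

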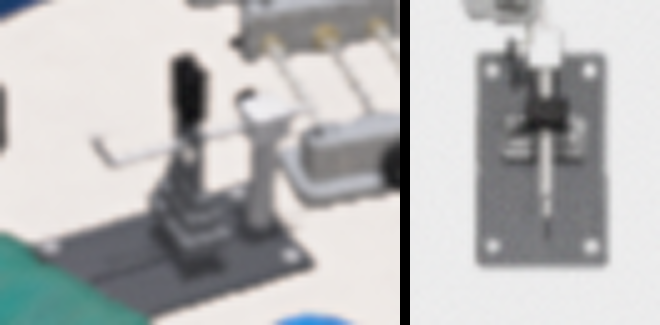

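The crop confirms it: the grey gauge with a black grip hangs on the prong. In side pixels the grip centre is about (292.6,218), the bend (278,232.5) and the tip (274.6,227.6). In top pixels the grip is at (287.4,202.5) and the tip near (287.2,227).

```bash
python3 - <<'E'
from h import *
np.set_printoptions(precision=4,suppress=True)
a=snapshot("side");b=snapshot("top")
f=lambda x,y:(260+(x-410+.5)/5-.5,180+y/5)
g=lambda x,y:(255+x/5,200+y/5)
C=[onz(b,f(*p),.006) for p in((478,55),(605,55),(605,265),(478,265))]
print("base",np.array(C)); c=np.mean(C,0);
# refine via minarea of dark base
m=((b["color"].max(2)<125)&(b["color"].max(2)>85)).astype(np.uint8)[180:245,262:305]
m=cv2.morphologyEx(m,cv2.MORPH_CLOSE,np.ones((9,9)))
k=max(cv2.findContours(m,0,1)[0],key=cv2.contourArea); r=cv2.boxPoints(cv2.minAreaRect(k))+[262,180]
print(r); B=np.array([onz(b,p,.006) for p in r]);print(B,B.mean(0))
e=[(B[i]-B[i-1]) for i in range(4)]; L=max(e,key=np.linalg.norm);print(np.linalg.norm(L),np.degrees(np.arctan2(L[1],L[0])))
print("grip",tri(a,g(188,90),b,f(547,112)))
print("bend",tri(a,g(115,163),b,f(546,205)),"tip",tri(a,g(98,138),b,f(546,238)))
print("grip side at z?", onz(b,f(547,107),.135))
q=[[170.6,189.6],[200.8,184.5],[207.6,225.6],[177.4,230.6]]
Q=np.array([onz(b,p,.06) for p in q]);print("bin",Q,Q.mean(0),[np.linalg.norm(Q[i]-Q[i-1]) for i in range(4)])
print("jar",onz(b,(239,227),.037))
print(proj(a,[[.6,-.07,.08]]),get_obs()["tool_pos"])
E
```

```text
base [[ 0.5736 -0.1656  0.006 ]
 [ 0.5754 -0.2542  0.006 ]
 [ 0.4284 -0.2557  0.006 ]
 [ 0.4266 -0.1687  0.006 ]]
[[274. 180.]
 [297. 180.]
 [297. 231.]
 [274. 231.]]
[[ 0.613  -0.1676  0.006 ]
 [ 0.6147 -0.2482  0.006 ]
 [ 0.4352 -0.2502  0.006 ]
 [ 0.4335 -0.1713  0.006 ]] [ 0.5241 -0.2093  0.006 ]
0.17953523001246943 -179.38293037835217
grip (array([ 0.5135, -0.211 ,  0.1174]), np.float64(0.0007986822472663649))
bend (array([ 0.4624, -0.2136,  0.0825]), np.float64(0.007688284297506301)) tip (array([ 0.4442, -0.2154,  0.1056]), np.float64(0.020540025831339376))
grip side at z? [ 0.5139 -0.2105  0.135 ]
bin [[0.5598 0.1783 0.06  ]
 [0.5794 0.078  0.06  ]
 [0.441  0.0482 0.06  ]
 [0.4223 0.1468 0.06  ]] [0.5006 0.1128 0.06  ] [np.float64(0.14098171024672473), np.float64(0.10220855142006913), np.float64(0.14161126700260318), np.float64(0.10034224126940074)]
jar [ 0.4412 -0.0536  0.037 ]
[[297.9882 197.4673]] [0.1551 0.6568 0.245 ]
```

```bash
python3 -m handwheel '[[1,0,0,0,0,0,-0.75],[1,0,0,0,0,0,-0.75],[1,0,0,0,0,0,-0.72],[1,0.8,0.95,0,0,0,0],[1,0.8,0.95,0,0,0,0]]'
```

```text
clock: 0.92
tool_pos: [0.1953, 0.6089, 0.245]
orientation: [180.0, 0.0, 0.1]
force: [-0.1, -0.7, 0.2]
opening: 0.0872
gripper_force: 0.0
```

```bash
cat > path.py <<'E'
# widest-clearance path of the gauge (eye-centre s,z mm relative to bend, lean deg) off the wire, in the stand's x-z plane
import numpy as np, heapq, sys
def pts(a,b,n): return np.linspace(a,b,n)
W=np.vstack([pts((-50,84),(0,84),60),pts((0,84),(11,106),30),pts((11,106),(6.5,104.5),8)])
Rr=np.r_[np.full(90,3.),np.full(8,2.)]
boxes=[(3,65,81),(8,81,117),(3,36,46),(6,24,36),(10,12,24),(14,0,12)]
def clear(s,z,t):
    c,n=np.cos(t),np.sin(t); d=W-[s,z]
    x=d[:,0]*c+d[:,1]*n; y=-d[:,0]*n+d[:,1]*c+55.5
    m=1e9
    for h,l,u in boxes:
        q=np.c_[np.abs(x)-h,np.abs(y-(l+u)/2)-(u-l)/2]
        D=np.hypot(*np.maximum(q,0).T)+np.minimum(q.max(1),0)
        m=min(m,(D-Rr).min())
    # base top z=6, foot corners
    return min(m,min(z-55.5*c+sg*14*n-6 for sg in(-1,1)))
S=np.arange(-24,41,1.);Z=np.arange(74,126,1.);T=np.radians(np.arange(0,52,3))
G=np.array([[[clear(s,z,t) for t in T] for z in Z] for s in S])
st=(4,int(84-74),0);best={st:G[st]};par={};pq=[(-min(G[st],3),0,st)]
goal=None;done=set()
while pq:
    b,l,k=heapq.heappop(pq)
    if k in done: continue
    done.add(k)
    if k[0]>=len(S)-2 : goal=k;break
    for d in np.ndindex(3,3,3):
        n=tuple(np.add(k,d)-1)
        if n in done or min(n)<0 or any(n[i]>=G.shape[i] for i in range(3)): continue
        if G[n]<0.3: continue
        nb=(max(b,-min(G[n],3)),l+np.linalg.norm(np.array(d)-1.)+3*max(0,3-G[n]))
        if n not in best or (best[n] if isinstance(best[n],tuple) else (0,9e9))>nb:
            best[n]=nb;par[n]=k;heapq.heappush(pq,(*nb,n))
print("bottleneck",-b if goal else None)
P=[goal]
while P[-1]!=st:P.append(par[P[-1]])
for k in P[::-1]: print(S[k[0]],Z[k[1]],round(np.degrees(T[k[2]])),round(G[k],1))
E
python3 path.py
```

```text
bottleneck 3
-20.0 84.0 0 6.5
-19.0 84.0 0 6.5
-18.0 84.0 0 6.5
-17.0 84.0 0 6.5
-16.0 84.0 3 6.3
-15.0 84.0 6 6.1
-14.0 84.0 9 5.9
-13.0 84.0 9 5.9
-12.0 84.0 9 5.9
-11.0 84.0 9 5.9
-10.0 84.0 9 5.9
-9.0 84.0 9 5.9
-8.0 84.0 9 5.9
-7.0 85.0 12 4.7
-6.0 85.0 15 4.4
-5.0 85.0 18 4.2
-4.0 85.0 21 4.1
-3.0 85.0 24 4.4
-2.0 86.0 27 3.8
-1.0 87.0 30 3.4
0.0 88.0 33 3.1
1.0 89.0 36 3.1
2.0 90.0 39 3.5
2.0 91.0 39 3.1
3.0 92.0 39 3.5
3.0 93.0 39 3.1
4.0 94.0 39 3.5
4.0 95.0 39 3.1
5.0 96.0 39 3.2
5.0 97.0 39 3.1
6.0 98.0 42 3.3
7.0 99.0 42 3.1
8.0 100.0 42 3.2
9.0 101.0 42 3.2
10.0 102.0 42 3.3
11.0 103.0 42 3.4
12.0 104.0 42 3.5
13.0 104.0 42 3.0
14.0 105.0 42 3.6
15.0 105.0 42 3.1
16.0 106.0 42 3.2
17.0 107.0 42 3.6
18.0 107.0 42 3.3
19.0 107.0 42 3.1
20.0 107.0 42 3.1
21.0 107.0 42 3.2
22.0 107.0 42 3.5
23.0 107.0 42 3.9
24.0 107.0 42 4.5
25.0 107.0 42 5.1
26.0 107.0 42 5.8
27.0 107.0 42 6.6
28.0 107.0 42 7.3
29.0 107.0 42 8.0
30.0 107.0 42 8.8
31.0 107.0 42 9.5
32.0 107.0 42 10.3
33.0 107.0 42 11.0
34.0 107.0 42 11.6
35.0 107.0 42 11.6
36.0 107.0 42 11.7
37.0 107.0 42 11.9
38.0 107.0 42 12.1
39.0 107.0 42 12.4
```

```bash
R='[1,0.8,0.95,0,0,0,0]'; python3 -m handwheel '[[1,0.8,0.95,0,0,0,0],[1,0.8,0.95,0,0,0,0],[1,0.8,0.95,0,0,0,0],[1,0.8,0.95,0,0,0,0],[1,0.8,0.95,0,0,0,0]]'; python3 -m handwheel '[[1,0.8,0.95,0,0,0,0],[1,0.8,0.95,0,0,0,0],[1,0.8,0.95,0,0,0,0],[1,0.8,0.95,0,0,0,0],[1,0.8,0.95,0,0,0,0]]'; python3 -m handwheel '[[1,0.8,0.95,0,0,0,0],[1,0.8,0.95,0,0,0,0],[1,0.8,0.95,0,0,0,0],[1,0.1,1,0,0,0,0],[1,0.1,1,0,0,0,0]]'
```

```text
clock: 1.55
tool_pos: [0.2963, 0.4892, 0.2455]
orientation: [-180.0, -0.0, 0.0]
force: [0.7, 0.3, 0.2]
opening: 0.0876
gripper_force: 0.0
clock: 2.17
tool_pos: [0.3962, 0.3704, 0.2456]
orientation: [-180.0, -0.0, 0.0]
force: [0.0, 0.8, -0.2]
opening: 0.0875
gripper_force: 0.0
clock: 2.8
tool_pos: [0.4601, 0.249, 0.2453]
orientation: [180.0, 0.0, 0.0]
force: [-0.3, -0.0, -0.0]
opening: 0.0875
gripper_force: 0.0
```

```bash
python3 -m handwheel '[[1,0.12,1,0,0,0,0],[1,0.12,1,0,0,0,0],[1,0.12,1,0,0,0,0],[1,0.12,1,0,0,0,0],[1,0.12,1,0,0,0,0]]'; python3 -m handwheel '[[1,0.12,1,0,0,0,0],[1,0.12,1,0,0,0,0],[1,0.12,1,0,0,0,0],[1,0.12,1,0,0,0,0],[1,0.12,1,0,0,0,0]]'; python3 -m handwheel '[[1,0.12,1,0,0,0,0],[1,0.12,1,0,0,0,0],[1,0.12,1,0,0,0,0],[1,0.12,1,0,0,0,0],[1,0.12,1,0,0,0,0]]'; python3 -m handwheel '[[1,0.12,1,0,0,0,0],[1,0.12,1,0,0,0,0],[1,0.1,0.4,0,0,0,0],[1,0,0,0,0,0,0],[1,0,0,0,0,0,0]]'
python3 - <<'E'
from h import *
a=snapshot("side");b=snapshot("top");o=get_obs();print(o["tool_pos"],o["orientation"])
cv2.imwrite("pics/c2.png",np.hstack([crop(a,235,150,110,120,4),np.zeros((480,10,3),np.uint8),crop(b,252,170,70,120,4)[:480]]))
print(proj(a,[o["tool_pos"]]),proj(b,[o["tool_pos"]]))
E
```

```text
clock: 3.42
tool_pos: [0.4748, 0.1244, 0.2456]
orientation: [-180.0, -0.0, 0.1]
force: [-0.2, -0.3, 0.7]
opening: 0.0872
gripper_force: 0.0
clock: 4.05
tool_pos: [0.4897, -0.0004, 0.2456]
orientation: [-180.0, -0.0, 0.1]
force: [0.3, 0.3, -1.1]
opening: 0.0879
gripper_force: 0.0
clock: 4.68
tool_pos: [0.5047, -0.1252, 0.2456]
orientation: [-180.0, -0.0, 0.1]
force: [0.2, -0.4, -0.6]
opening: 0.0875
gripper_force: 0.0
clock: 5.3
tool_pos: [0.5139, -0.1836, 0.2454]
orientation: [-180.0, -0.0, 0.1]
force: [0.0, -0.5, -0.7]
opening: 0.0878
gripper_force: 0.0
[ 0.51407204 -0.18344516  0.24550339] [-1.79993911e+02 -1.50003673e-02  8.70634226e-02]
[[289.32548121 174.36656263]] [[278.86121322 194.22354651]]
```

View pics/c2.png

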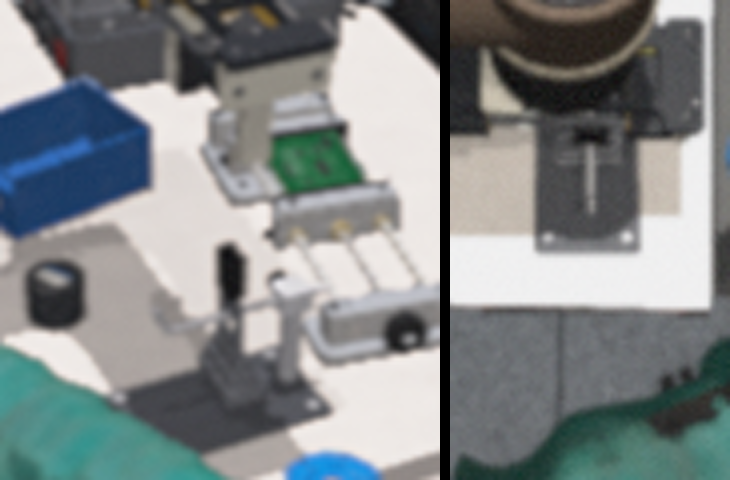

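```bash
python3 -m handwheel '[[1,0,0.6,0,0,0,0],[1,0,0.5,0.4,0,0,0],[1,0,0,0.9,0,0,0],[1,0,0,0.9,0,0,0],[1,0,0,0.9,0,0,0]]';python3 -m handwheel '[[1,0,0,0.9,0,0,0],[1,0,0,0.6,0,0,0],[1,0,0,0.3,0,0,0],[1,0,0,0,0,0,0]]'
python3 - <<'E'
from h import *
a=snapshot("side");b=snapshot("top");o=get_obs();print(o["tool_pos"],o["orientation"])
cv2.imwrite("pics/c3.png",crop(a,255,190,75,65,8))
E
```

```text
clock: 6.02
tool_pos: [0.5137, -0.2123, 0.1663]
orientation: [-180.0, 0.0, -0.0]
force: [0.3, -0.9, -0.6]
opening: 0.0877
gripper_force: 0.0
clock: 6.52
tool_pos: [0.5141, -0.2118, 0.1226]
orientation: [180.0, 0.0, 0.0]
force: [0.7, 0.3, 0.0]
opening: 0.0877
gripper_force: 0.0
[ 0.51466368 -0.21173855  0.12349499] [ 1.79984646e+02 -5.76060113e-02  5.01112049e-02]
```

View pics/c3.png

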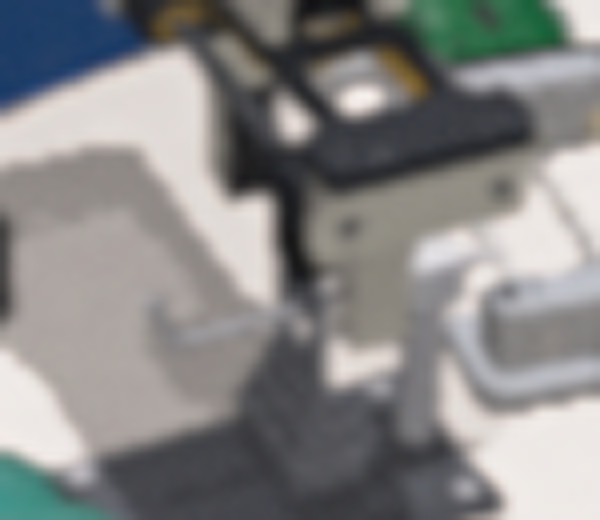

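The gripper straddles the black grip. The bend is at side pixel (276.9,232.2) and the tip at (274.6,227.5).

```bash
python3 -m handwheel '[[-1,0,0,0,0,0,0],[-1,0,0,0,0,0,0],[-1,0,0,0,0,0,0],[-1,0,0,0,0,0,0],[-1,0,0,0,0,0,0]]'; python3 -m handwheel '[[-1,0,0,0,0,0,0],[-1,0,0,0,0,0,0],[-1,0,0,0,0,0,0]]'; python3 - <<'E'
from h import *
a=snapshot("side");o=get_obs();print(o["force"],o["tool_pos"])
for p in((276.9,232.2),(274.6,227.5)):
    c,v=ray(a,p)
    for y in(-.211,-.214): print(p,c+v*(y-c[1])/v[1])
E
```

```text
clock: 7.25
tool_pos: [0.5142, -0.2116, 0.1229]
orientation: [180.0, -0.0, 0.0]
force: [0.1, -0.1, 0.1]
opening: 0.0434
gripper_force: 0.0
clock: 7.62
tool_pos: [0.5142, -0.2116, 0.1229]
orientation: [180.0, -0.0, 0.0]
force: [0.5, -0.3, 0.3]
opening: 0.0254
gripper_force: 30.0
[-0.32964833 -0.81463043  0.41991545] [ 0.51416165 -0.21160341  0.12285371]
(276.9, 232.2) [ 0.46428811 -0.211       0.08238759]
(276.9, 232.2) [ 0.4629369 -0.214      0.0848383]
(274.6, 227.5) [ 0.45720726 -0.211       0.10102129]
(274.6, 227.5) [ 0.45587491 -0.214       0.10342236]
```

```bash
python3 -m handwheel '[[-1,0,0,-0.14,0,0,0],[-1,0,0,-0.12,0,0,0],[-1,0,0,0,0,0,0],[-1,-0.3,0,0,0,0,0],[-1,-0.3,0,0,0,0,0]]'; python3 -m handwheel '[[-1,-0.4,0,0,0,0,0],[-1,-0.3,0,0,0,0,0],[-1,-0.2,0,0,0,0,0],[-1,-0.1,0,0,0,0,0],[-1,0,0,0,0,0,0]]'; python3 -c "
from plant import *
o=get_obs();print(o['force'],o['moment'],o['tool_pos'])"
```

```text
clock: 8.3
tool_pos: [0.4983, -0.2115, 0.1291]
orientation: [-180.0, 0.0, 0.0]
force: [-0.2, 0.2, -2.1]
opening: 0.026
gripper_force: 30.0
clock: 8.93
tool_pos: [0.4742, -0.2116, 0.1295]
orientation: [180.0, -0.0, 0.0]
force: [0.4, 0.4, -2.2]
opening: 0.0259
gripper_force: 30.0
[ 0.41500936  0.35526111 -2.21488431] [-0.0076026  -0.03146357  0.00577807] [ 0.4741839  -0.21163468  0.12945541]
```

```bash
python3 -m handwheel '[[-1,-0.06,0,0,0,0,0],[-1,-0.06,0,0,0,0,0],[-1,0,0,0,0,0,0]]'; python3 -m handwheel '[[-1,-0.04,0,0,0,0,0],[-1,-0.04,0,0,0,0,0],[-1,0,0,0,0,0,0]]'; python3 -m handwheel '[[-1,-0.04,0,0,0,0,0],[-1,0,0,0,0,0,0]]'
```

```text
clock: 9.3
tool_pos: [0.4711, -0.2116, 0.1293]
orientation: [-180.0, 0.0, 0.0]
force: [-0.0, -0.5, -1.9]
opening: 0.0258
gripper_force: 30.0
clock: 9.68
tool_pos: [0.4691, -0.2116, 0.1294]
orientation: [-180.0, 0.0, 0.0]
force: [-0.5, 0.3, -2.8]
opening: 0.0257
gripper_force: 30.0
clock: 9.93
tool_pos: [0.4681, -0.2116, 0.1294]
orientation: [-180.0, 0.0, 0.0]
force: [0.1, -0.1, -1.2]
opening: 0.0258
gripper_force: 30.0
```

```bash
python3 -m handwheel '[[-1,-0.04,0,0,0,0,0],[-1,0,0,0,0,0,0]]'
```

```text
clock: 10.18
tool_pos: [0.4671, -0.2116, 0.1294]
orientation: [-180.0, 0.0, 0.0]
force: [-1.2, -1.2, -1.2]
opening: 0.0257
gripper_force: 30.0
```

```bash
python3 -m handwheel '[[-1,-0.04,0,0,0,0,0],[-1,0,0,0,0,0,0]]'
```

```text
clock: 10.42
tool_pos: [0.4662, -0.2116, 0.1294]
orientation: [180.0, -0.0, 0.0]
force: [0.5, 0.4, -1.9]
opening: 0.0256
gripper_force: 30.0
```

```bash
python3 -m handwheel '[[-1,-0.02,0,0,0,0,0],[-1,0,0,0,0,0,0]]'
```

```text
clock: 10.68
tool_pos: [0.4659, -0.2116, 0.1295]
orientation: [180.0, -0.0, 0.0]
force: [0.4, -0.8, -2.2]
opening: 0.0257
gripper_force: 30.0
```

```bash
python3 -m handwheel '[[-1,-0.03,0,0,0,0,0],[-1,0,0,0,0,0,0]]'
```

```text
clock: 10.92
tool_pos: [0.4653, -0.2117, 0.1295]
orientation: [180.0, -0.0, 0.0]
force: [1.7, 0.1, -2.1]
opening: 0.0257
gripper_force: 30.0
```

```bash
python3 -m handwheel '[[-1,-0.03,0,0,0,0,0],[-1,0,0,0,0,0,0]]'
```

```text
clock: 11.18
tool_pos: [0.4646, -0.2117, 0.1296]
orientation: [180.0, -0.1, 0.0]
force: [3.9, -0.7, -0.9]
opening: 0.0257
gripper_force: 30.0
```

```bash
cat > rows.py <<'E'
import sys,io,contextlib
import numpy as np
from plant import get_obs
X0=.4641;ZO=.0454
src=open('path.py').read().split("S=np.arange")[0]; exec(src)
def pose(w): t=np.radians(w[2]); return np.array([X0-w[0]/1e3+ZO*np.sin(t), w[1]/1e3+ZO*np.cos(t)])
def rows(wps,n,cur=None):
    o=get_obs(); p=np.array(o["tool_pos"])[[0,2]] if cur is None else cur
    th=wps[0][2]; out=[]
    seq=[np.array(wps[0],float)]
    for a,b,k in zip(wps,wps[1:],n): seq+=[np.add(a,np.subtract(b,a)*i/k) for i in range(1,k+1)]
    for w in seq[1:]:
        t=np.radians(th); d=pose(w)-p
        ex=np.array([np.cos(t),-np.sin(t)]); ez=np.array([-np.sin(t),-np.cos(t)])
        r=np.round([d@ex/.025,d@ez/.025,-(w[2]-th)/6],2)
        p=p+.025*(r[0]*ex+r[1]*ez); th-=r[2]*6
        out.append((r,np.round(w,1),round(clear(w[0],w[1],np.radians(w[2])),1)))
    for i,(r,w,c) in enumerate(out): print(f"{'' if i%5 else chr(10)}[-1,{r[0]:g},0,{r[1]:g},0,{r[2]:g},0],",w,c)
E
python3 - <<'E'
from rows import *
rows([(0,84,0),(-10,84,0),(-6,85,15),(-3,85.5,24),(1,89,36),(2.5,91.5,39),(5.5,97.5,41),(8,100,42),(16,106,42),(22,107,42),(40,108,42)],[2,5,3,4,2,4,2,5,3,5])
E
```

```text
[-1,0.18,0,0.01,0,-0,0], [-5. 84.  0.] 3.0
[-1,0.2,0,-0,0,-0,0], [-10.  84.   0.] 6.5
[-1,0.06,0,-0.01,0,-0.5,0], [-9.2 84.2  3. ] 6.1
[-1,0.06,0,-0,0,-0.5,0], [-8.4 84.4  6. ] 5.7
[-1,0.07,0,-0,0,-0.5,0], [-7.6 84.6  9. ] 5.3

[-1,0.06,0,-0,0,-0.5,0], [-6.8 84.8 12. ] 4.9
[-1,0.06,0,-0,0,-0.5,0], [-6. 85. 15.] 4.4
[-1,0.06,0,0,0,-0.5,0], [-5.  85.2 18. ] 4.0
[-1,0.05,0,0.01,0,-0.5,0], [-4.  85.3 21. ] 3.8
[-1,0.06,0,0.01,0,-0.5,0], [-3.  85.5 24. ] 3.9

[-1,0.04,0,-0.01,0,-0.5,0], [-2.  86.4 27. ] 3.5
[-1,0.04,0,-0.01,0,-0.5,0], [-1.  87.2 30. ] 3.2
[-1,0.05,0,-0.01,0,-0.5,0], [ 0.  88.1 33. ] 3.0
[-1,0.04,0,-0,0,-0.5,0], [ 1. 89. 36.] 3.1
[-1,-0.01,0,-0.03,0,-0.25,0], [ 1.8 90.2 37.5] 3.0

[-1,-0,0,-0.02,0,-0.25,0], [ 2.5 91.5 39. ] 3.3
[-1,-0.05,0,-0.02,0,-0.08,0], [ 3.2 93.  39.5] 3.4
[-1,-0.04,0,-0.03,0,-0.09,0], [ 4.  94.5 40. ] 3.4
[-1,-0.05,0,-0.03,0,-0.08,0], [ 4.8 96.  40.5] 3.5
[-1,-0.05,0,-0.02,0,-0.08,0], [ 5.5 97.5 41. ] 3.4

[-1,-0.05,0,-0.01,0,-0.09,0], [ 6.8 98.8 41.5] 3.1
[-1,-0.06,0,-0,0,-0.08,0], [  8. 100.  42.] 3.2
[-1,-0.07,0,0,0,-0,0], [  9.6 101.2  42. ] 3.0
[-1,-0.08,0,0.01,0,-0,0], [ 11.2 102.4  42. ] 2.8
[-1,-0.08,0,0.01,0,-0,0], [ 12.8 103.6  42. ] 2.7

[-1,-0.08,0,0.01,0,-0,0], [ 14.4 104.8  42. ] 3.3
[-1,-0.08,0,0,0,-0,0], [ 16. 106.  42.] 3.2
[-1,-0.07,0,0.05,0,-0,0], [ 18.  106.3  42. ] 2.6
[-1,-0.07,0,0.04,0,-0,0], [ 20.  106.7  42. ] 2.7
[-1,-0.07,0,0.04,0,-0,0], [ 22. 107.  42.] 3.5

[-1,-0.11,0,0.09,0,-0,0], [ 25.6 107.2  42. ] 5.7
[-1,-0.11,0,0.09,0,-0,0], [ 29.2 107.4  42. ] 8.5
[-1,-0.12,0,0.09,0,-0,0], [ 32.8 107.6  42. ] 11.3
[-1,-0.11,0,0.1,0,-0,0], [ 36.4 107.8  42. ] 12.6
[-1,-0.11,0,0.09,0,-0,0], [ 40. 108.  42.] 13.7
```

```bash
python3 -m handwheel '[[-1,0.2,0,0,0,0,0],[-1,0.2,0,0,0,0,0],[-1,0.06,0,-0.01,0,-0.5,0],[-1,0.06,0,0,0,-0.5,0],[-1,0.07,0,0,0,-0.5,0]]'; python3 -m handwheel '[[-1,0.06,0,0,0,-0.5,0],[-1,0.06,0,0,0,-0.5,0],[-1,0.06,0,0,0,-0.5,0],[-1,0.05,0,0.01,0,-0.5,0],[-1,0.06,0,0.01,0,-0.5,0]]';python3 - <<'E'
from rows import *
o=get_obs();print(o['force'],o['tool_pos'],o['orientation'],pose((-3,85.5,24)),o['joint_pos'])
E
```

```text
clock: 11.8
tool_pos: [0.4788, -0.2116, 0.1292]
orientation: [-180.0, 9.1, 0.0]
force: [0.3, 0.2, -2.1]
opening: 0.0258
gripper_force: 30.0
clock: 12.42
tool_pos: [0.4859, -0.2116, 0.1266]
orientation: [-180.0, 24.1, 0.0]
force: [0.7, 0.3, -1.2]
opening: 0.0258
gripper_force: 30.0
[ 0.69588494  0.25447259 -1.20463179] [ 0.48585377 -0.2115977   0.12663371] [-1.79997451e+02  2.41384603e+01  3.30255623e-02] [0.48556584 0.12697496] [ -1.77901345  26.74432569 -10.96940966   0.75962237 -76.41525514
  91.47525284]
```

```bash
python3 -m handwheel '[[-1,0.03,0,-0.02,0,-0.5,0],[-1,0.04,0,-0.02,0,-0.5,0],[-1,0.05,0,-0.01,0,-0.5,0],[-1,0.04,0,0,0,-0.5,0],[-1,0,0,0,0,0,0]]'; python3 - <<'E'
from rows import *
o=get_obs();print(o['force'],o['tool_pos'],o['orientation'],pose((1,89,36)))
rows([(1,89,36),(2.5,91.5,39),(5.5,97.5,41),(8,100,42)],[2,4,2])
E
```

```text
clock: 13.05
tool_pos: [0.49, -0.2115, 0.1247]
orientation: [-180.0, 36.1, 0.0]
force: [0.3, -0.4, -2.1]
opening: 0.026
gripper_force: 30.0
[ 0.2961526  -0.41864326 -2.09446603] [ 0.48995517 -0.21147311  0.12470476] [-1.79981643e+02  3.61219701e+01  4.63731124e-02] [0.48978545 0.12572937]

[-1,-0.04,0,-0.05,0,-0.25,0], [ 1.8 90.2 37.5] 3.0
[-1,-0,0,-0.02,0,-0.25,0], [ 2.5 91.5 39. ] 3.3
[-1,-0.05,0,-0.03,0,-0.08,0], [ 3.2 93.  39.5] 3.4
[-1,-0.04,0,-0.03,0,-0.09,0], [ 4.  94.5 40. ] 3.4
[-1,-0.05,0,-0.02,0,-0.08,0], [ 4.8 96.  40.5] 3.5

[-1,-0.04,0,-0.03,0,-0.08,0], [ 5.5 97.5 41. ] 3.4
[-1,-0.06,0,-0,0,-0.09,0], [ 6.8 98.8 41.5] 3.1
[-1,-0.05,0,-0.01,0,-0.08,0], [  8. 100.  42.] 3.2
```

```bash
python3 -m handwheel '[[-1,-0.04,0,-0.05,0,-0.25,0],[-1,0,0,-0.02,0,-0.25,0],[-1,-0.05,0,-0.03,0,-0.08,0],[-1,-0.04,0,-0.03,0,-0.09,0],[-1,0,0,0,0,0,0]]'
```

```text
clock: 13.68
tool_pos: [0.4892, -0.2116, 0.1309]
orientation: [-180.0, 40.0, 0.0]
force: [-0.9, 0.8, -1.8]
opening: 0.0261
gripper_force: 30.0
```

```bash
python3 -m handwheel '[[-1,-0.05,0,-0.02,0,-0.08,0],[-1,-0.04,0,-0.03,0,-0.08,0],[-1,-0.06,0,0,0,-0.09,0],[-1,-0.05,0,-0.01,0,-0.08,0],[-1,0,0,0,0,0,0]]';python3 - <<'E'
from rows import *
o=get_obs();print(o['force'],o['tool_pos'],o['orientation'],pose((8,100,42)))
rows([(8,100,42),(11,103,42),(14,105,42),(17,107,42),(22,107,42),(40,109,42)],[2,2,2,3,5])
E
```

```text
clock: 14.3
tool_pos: [0.4864, -0.2116, 0.1351]
orientation: [-180.0, 42.0, 0.0]
force: [0.1, 0.3, -0.6]
opening: 0.0257
gripper_force: 30.0
[ 0.11069136  0.30693465 -0.64878188] [ 0.48639038 -0.21159832  0.1351023 ] [-1.79997280e+02  4.20189716e+01  3.73378572e-02] [0.48647853 0.13373878]

[-1,-0.05,0,0.03,0,-0,0], [  9.5 101.5  42. ] 3.3
[-1,-0.08,0,-0,0,-0,0], [ 11. 103.  42.] 3.4
[-1,-0.07,0,0.01,0,-0,0], [ 12.5 104.   42. ] 3.2
[-1,-0.07,0,0.01,0,-0,0], [ 14. 105.  42.] 3.6
[-1,-0.07,0,0.01,0,-0,0], [ 15.5 106.   42. ] 3.5

[-1,-0.08,0,0.01,0,-0,0], [ 17. 107.  42.] 3.6
[-1,-0.05,0,0.05,0,-0,0], [ 18.7 107.   42. ] 3.1
[-1,-0.04,0,0.04,0,-0,0], [ 20.3 107.   42. ] 3.1
[-1,-0.05,0,0.04,0,-0,0], [ 22. 107.  42.] 3.5
[-1,-0.12,0,0.09,0,-0,0], [ 25.6 107.4  42. ] 5.8

[-1,-0.12,0,0.08,0,-0,0], [ 29.2 107.8  42. ] 8.7
[-1,-0.12,0,0.09,0,-0,0], [ 32.8 108.2  42. ] 11.7
[-1,-0.12,0,0.08,0,-0,0], [ 36.4 108.6  42. ] 13.4
[-1,-0.11,0,0.09,0,-0,0], [ 40. 109.  42.] 14.6
```

```bash
python3 -m handwheel '[[-1,-0.05,0,0.03,0,0,0],[-1,-0.08,0,0,0,0,0],[-1,-0.07,0,0.01,0,0,0],[-1,0,0,0,0,0,0]]'
```

```text
clock: 14.8
tool_pos: [0.482, -0.2116, 0.138]
orientation: [180.0, 42.0, 0.0]
force: [-0.3, 0.6, -2.1]
opening: 0.0262
gripper_force: 30.0
```

```bash
python3 -m handwheel '[[-1,-0.07,0,0.01,0,0,0],[-1,-0.07,0,0.01,0,0,0],[-1,-0.08,0,0.01,0,0,0],[-1,0,0,0,0,0,0]]'
```

```text
clock: 15.3
tool_pos: [0.4774, -0.2116, 0.1411]
orientation: [180.0, 42.0, 0.0]
force: [0.1, 0.0, -2.0]
opening: 0.0257
gripper_force: 30.0
```

```bash
python3 - <<'E'
from rows import *
o=get_obs();print(o['force'],o['tool_pos'],o['orientation'],pose((17,107,42)))
rows([(17,107,42),(22,107,42),(40,109,42)],[3,5])
E
```

```text
[ 0.12492251  0.00794106 -2.03710527] [ 0.47737036 -0.21161614  0.14107237] [1.79996831e+02 4.19891486e+01 3.65200480e-02] [0.47747853 0.14073878]

[-1,-0.04,0,0.05,0,-0,0], [ 18.7 107.   42. ] 3.1
[-1,-0.05,0,0.05,0,-0,0], [ 20.3 107.   42. ] 3.1
[-1,-0.05,0,0.04,0,-0,0], [ 22. 107.  42.] 3.5
[-1,-0.11,0,0.09,0,-0,0], [ 25.6 107.4  42. ] 5.8
[-1,-0.12,0,0.08,0,-0,0], [ 29.2 107.8  42. ] 8.7

[-1,-0.12,0,0.08,0,-0,0], [ 32.8 108.2  42. ] 11.7
[-1,-0.12,0,0.09,0,-0,0], [ 36.4 108.6  42. ] 13.4
[-1,-0.12,0,0.08,0,-0,0], [ 40. 109.  42.] 14.6
```

```bash
python3 -m handwheel '[[-1,-0.04,0,0.05,0,0,0],[-1,-0.05,0,0.05,0,0,0],[-1,-0.05,0,0.04,0,0,0],[-1,0,0,0,0,0,0]]'; python3 -m handwheel '[[-1,-0.11,0,0.09,0,0,0],[-1,-0.12,0,0.08,0,0,0],[-1,-0.12,0,0.08,0,0,0],[-1,-0.12,0,0.09,0,0,0],[-1,-0.12,0,0.08,0,0,0]]'
```

```text
clock: 15.8
tool_pos: [0.4724, -0.2116, 0.1407]
orientation: [-180.0, 42.0, 0.0]
force: [-0.2, -0.4, -1.7]
opening: 0.0259
gripper_force: 30.0
clock: 16.42
tool_pos: [0.4542, -0.2116, 0.1428]
orientation: [180.0, 42.0, 0.0]
force: [-0.0, 0.4, -2.2]
opening: 0.026
gripper_force: 30.0
```

```bash
python3 -m handwheel '[[-1,-0.5,0,-0.4,0,0,0],[-1,-0.54,0,-0.6,0,0,0],[-1,-0.54,0,-0.6,0,0,0],[-1,-0.54,0,-0.6,0,0,0],[-1,0,-0.5,0,0,0,0]]'; python3 -m handwheel '[[-1,0,-0.8,0,0,0,0],[-1,0,-1,0,0,0,0],[-1,0,-1,0,0,0,0],[-1,0,-1,0,0,0.5,0],[-1,0,-1,0,0,0.8,0]]'; python3 -m handwheel '[[-1,0,-1,0,0,0.8,0],[-1,0,-1,0,0,0.8,0],[-1,0,-1,0,0,0.8,0],[-1,0,-1,0,0,0.8,0],[-1,0,-0.5,0,0,0.8,0]]'
```

```text
clock: 17.05
tool_pos: [0.4527, -0.1993, 0.2211]
orientation: [180.0, 41.7, -0.0]
force: [-0.0, 0.2, -2.8]
opening: 0.026
gripper_force: 30.0
clock: 17.68
tool_pos: [0.4519, -0.0768, 0.2181]
orientation: [-180.0, 34.2, 0.1]
force: [-0.3, 0.7, -1.5]
opening: 0.026
gripper_force: 30.0
clock: 18.3
tool_pos: [0.4511, 0.0357, 0.2191]
orientation: [-179.9, 10.1, 0.1]
force: [0.3, 0.2, -0.9]
opening: 0.0259
gripper_force: 30.0
```

```bash
python3 -m handwheel '[[-1,0.5,-0.8,0,0,0.84,0],[-1,0.5,-0.8,0,0,0.84,0],[-1,0.5,-0.8,0,0,0,0],[-1,0.5,-0.7,0,0,0,0],[-1,0,0,0,0,0,0]]'; python3 - <<'E'
from h import *
a=snapshot("side");o=get_obs();print(o["tool_pos"],o["orientation"])
cv2.imwrite("pics/c4.png",crop(a,200,100,130,110,5))
print(proj(a,o["tool_pos"]+np.array([[0,0,-.1],[0,0,-.022],[0,0,0]])))
E
```

```text
clock: 18.92
tool_pos: [0.5027, 0.1127, 0.215]
orientation: [180.0, 0.2, 0.1]
force: [-0.2, 0.1, -2.9]
opening: 0.0258
gripper_force: 30.0
[0.50207258 0.11178511 0.2148154 ] [1.79944512e+02 2.60063175e-01 5.83423046e-02]
[[246.86202025 167.63065397]
 [246.09368549 146.36901839]
 [245.8703069  140.17732552]]
```

View pics/c4.png

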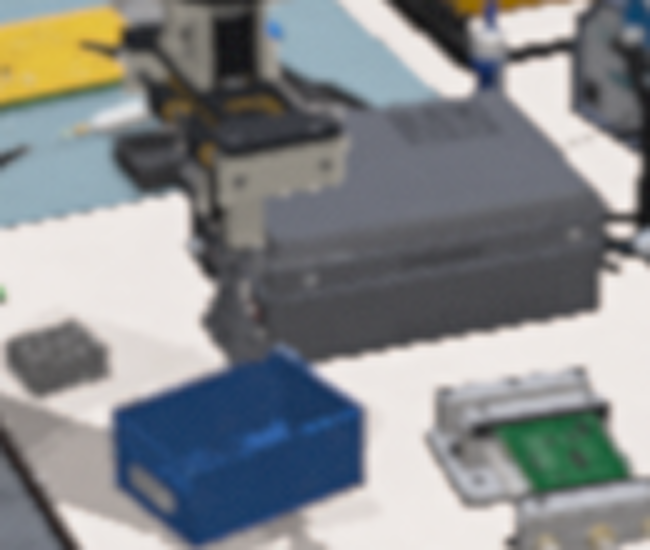

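The gauge hangs upright in the grip, with its foot at crop (230,340), over the bin mouth. I'm lowering it.

```bash
python3 -m handwheel '[[-1,0,0,0.8,0,-0.03,0],[-1,0,0,0.9,0,0,0],[-1,0,0,0.9,0,0,0],[-1,0,0,0.8,0,0,0],[-1,0,0,0.5,0,0,0]]'; python3 -m handwheel '[[-1,0,0,0.3,0,0,0],[-1,0,0,0.1,0,0,0],[-1,0,0,0,0,0,0]]'
```

```text
clock: 19.6
tool_pos: [0.5007, 0.1103, 0.1169]
orientation: [179.9, 0.4, -0.0]
force: [0.4, -0.1, -1.8]
opening: 0.0256
gripper_force: 30.0
clock: 19.98
tool_pos: [0.5012, 0.111, 0.1085]
orientation: [-180.0, 0.3, 0.0]
force: [-0.0, 0.3, -1.3]
opening: 0.0259
gripper_force: 30.0
```

```bash
python3 -m handwheel '[[-1,0,0,0.05,0,0,0],[-1,0,0,0.03,0,0,0],[-1,0,0,0,0,0,0]]'
```

```text
clock: 20.35
tool_pos: [0.5009, 0.1109, 0.1063]
orientation: [-180.0, 0.3, 0.0]
force: [0.4, -0.8, -1.4]
opening: 0.0259
gripper_force: 30.0
```

```bash
python3 -m handwheel '[[-1,0,0,0.04,0,0.05,0],[-1,0,0,0.04,0,0,0],[-1,0,0,0,0,0,0]]'
```

```text
clock: 20.72
tool_pos: [0.5009, 0.1109, 0.1041]
orientation: [180.0, 0.0, 0.0]
force: [0.6, 0.3, -2.3]
opening: 0.0261
gripper_force: 30.0
```

```bash
python3 -m handwheel '[[-1,0,0,0.03,0,0,0],[-1,0,0,0.03,0,0,0],[-1,0,0,0,0,0,0]]'
```

```text
clock: 21.1
tool_pos: [0.5013, 0.1111, 0.1035]
orientation: [-180.0, -0.1, 0.1]
force: [-1.5, -0.3, 5.6]
opening: 0.0255
gripper_force: 30.0
```

```bash
python3 -m handwheel '[[-1,0,0,-0.02,0,0,0],[0.2,0,0,0,0,0,0],[0.2,0,0,0,0,0,0],[0.2,0,0,0,0,0,0],[0.2,0,0,0,0,0,0]]'; python3 -m handwheel '[[0.2,0,0,0,0,0,0],[0.2,0,0,-0.3,0,0,0],[0.2,0,0,-0.7,0,0,0],[0.2,0,0,-1,0,0,0],[0.2,0,0,-1,0,0,0]]'; python3 -m handwheel '[[0.2,0,0,-1,0,0,0],[0.2,0,0,-1,0,0,0],[0.2,0,0,0,0,0,0],[0.2,0,0,0,0,0,0],[0.2,0,0,0,0,0,0]]'; python3 - <<'E'
from h import *
a=snapshot("side");b=snapshot("top")
cv2.imwrite("pics/c5.png",np.hstack([crop(a,200,130,100,110,4),crop(b,150,160,100,110,4)]))
E
```

```text
clock: 21.72
tool_pos: [0.5009, 0.1109, 0.1031]
orientation: [180.0, 0.0, 0.0]
force: [-0.4, -0.4, 0.4]
opening: 0.0516
gripper_force: 0.0
clock: 22.35
tool_pos: [0.5009, 0.1109, 0.1794]
orientation: [-180.0, -0.0, 0.0]
force: [0.1, 1.3, -0.1]
opening: 0.0526
gripper_force: 0.0
clock: 22.98
tool_pos: [0.5005, 0.1107, 0.2275]
orientation: [180.0, 0.1, 0.0]
force: [-1.0, 0.3, 0.4]
opening: 0.0522
gripper_force: 0.0
```

View pics/c5.png

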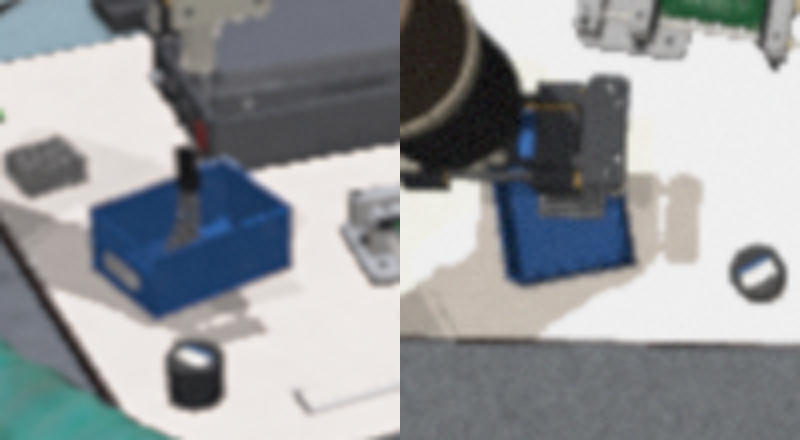

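The gauge stands upright in the middle of the bin (side crop about (187,190)). The bin and jar are unmoved, and the gripper is clear above.

```bash
python3 -c "
from plant import *
print(close_job())"
```

```text
the job is handed in; nothing more can be done
None
```

The gauge came off the prong without forcing it (the most I measured was about 4 N, when I touched the upturn to find the bend). It now stands upright and released on the bin floor, and the job is handed in with no verdict returned.

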